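# Close the hob

## Task

Close up the hob: with the lid still standing open, gently push the blue pot sideways off the hob until its base is wholly on the pale stone slab beside it, then tip the white lid forward by pushing it from behind and bring it fully down shut, without letting it slam. Only push: slide the pot along upright, never squeeze, lift or tip it, never pinch the lid, and leave the mug on the wooden board and the other kitchen things alone.

Things in the scene. Friction and masses are not known exactly. Their poses are not given: they have to be found in the camera images.
- hob: flat black glass hob plate, fixed, 260 (x) x 240 (y) x 6 mm thick. Origin: centre of its underside, on the counter; its x axis points away from the robot towards the lid hinge, y to the left, z up. Its top is flush with the two slabs that touch its left and right edges. It may be turned up to 0.2 rad
- lid (a joint): angle of the white lid: 0 shut (level over the hob), 1.57 upright, 1.9 end of travel; starts at 1.62 to 1.8, leaning slightly back from the robot. Flat panel, 220 mm from hinge to free edge, 210 mm wide, 12 mm thick, 0.5 kg. A stiff friction hinge (0.9 N m) keeps it wherever it is left, so it must be pushed all the way down (2 to 8 N at 180 mm from the hinge)
- lid_hinge (a point): midpoint of the lid's hinge line, at mid-thickness of the lid, 115 mm from the hob's origin along the hob's +x and 22 mm above the counter; the hinge line runs along the hob's y axis
- lid_edge (a point): midpoint of the lid's free edge (steel trim), at mid-thickness, 220 mm from the hinge; about 240 mm high when the lid stands open, nearest the robot and 22 mm high when shut. The lid's white outer skin is its back (far side) when open and its top when shut: push on that; its bare metal inner skin faces the robot when open
- pot: small round blue enamel pot, open and empty, standing near the middle of the hob: outside diameter 104 mm, 65 mm high, about 0.4 kg, with a small loop handle that sticks out to 83 mm from its axis, roughly towards the robot. Origin: centre of its underside; z up; handle along its -x
- stone_rest: pale marble slab, fixed, 180 x 180 x 6 mm, flush with the hob and touching its left or right edge (it changes sides). The pot belongs here. Origin: centre of its underside, 210 mm from the hob's origin; axes parallel to the hob's
- wood_board: brown wooden slab of the same size, 180 x 180 x 6 mm, fixed at the hob's other side; the mug stands on it. Origin: centre of its underside
- mug: white mug on the wooden board, 72 mm across, 85 mm high, handle roughly towards the robot; origin at the centre of its underside. Leave alone
- oil: green glass oil bottle, 60 mm across, 210 mm high, behind the hob; origin at the centre of its underside. Leave alone
- spice: small glass spice jar with red cap, 48 mm across, 90 mm high, behind the hob; origin at the centre of its underside. Leave alone
- mill: dark wooden pepper mill, 54 mm across, 150 mm high, behind the hob; origin at the centre of its underside. Leave alone
- tin: food tin with orange label, 74 mm across, 110 mm high, to the right; origin at the centre of its underside. Leave alone
- spatula: spatula lying flat on the counter to the left; origin on the counter below its middle. Leave alone
Mind the look-alikes: they are no part of the job. Of the things shaped like the pot, the blue one is meant.

How it is judged:
By the outcome, as a careful person would: the job done as asked, in the order asked, and still so for the second after the job is handed in, with the robot touching nothing.
It also fails if it takes over 58 s, if anything falls off the work surface, if the arm or the gripper's body presses on something with over 40 N, if the wrist force passes 120 N, or if a joint passes its speed limit or range.

## Robot

A 7-joint arm with a two-finger parallel gripper is mounted at the origin on the work surface. World frame = base frame: x ahead of the robot, y to its left, z up, the work surface at z = 0. Lengths are in mm, angles in rad, forces in N, time in s.
With the tool pointing down it reaches from about 400 to 875 mm from the base axis. Payload 4.4 kg.
Tool frame: the origin (TCP) lies on the centre line of the jaws, within the pads' length; the fingertips stand 25 mm ahead of it and the grasp point (between the pads) lies 6 mm ahead of it (ctrl.finger_overhang is the distance from the TCP to the fingertips, in mm); z points along the fingers, y is the line along which they close (so a half turn about z gives the same grasp; the last joint's range is limited). The gripper opens to 85 mm and grips with 20 to 120 N. Pads are 22 mm wide; open, the fingers measure 114 mm over their backs; the gripper's body (76 mm by 85 mm) begins 54 mm behind the grasp point. The pads swing forward as they close: fully open they stand 13 mm farther back than shut.
Start: joints at [1.082, 0.628, 0.038, 1.517, -0.027, 0.996, -0.02], TCP at [266.732, -592.766, 256.313] pointing down, gripper open.
Joint ranges: [-3.06, 3.06], [-0.37, 2.12], [-1.25, 1.32], [0.18, 2.47], [-1.1, 4.24], [0.23, 1.98], [-2.94, 2.94]. Speed limits (rad/s): [2.57, 2.57, 3.14, 3.14, 3.14, 3.14, 3.14].

## Interface

Orientations are given as [roll, pitch, yaw] about the fixed x, y, z axes, in that order (R = Rz(yaw) Ry(pitch) Rx(roll)).
In Python, from cell import ctrl gives the robot as it stands. The module is installed in compiled form; this text tells all that it offers.
- The arm moves only by the tool play_rows, never from a script. Its argument "targets" is a list of rows, each a list of 5 numbers: the closure, from 0 (fully open) to 1 (shut), then the shift along the tool's x, y, z in cm, then the turn about the tool's z in degrees. In form: [[gripper, dx, dy, dz, spin], ...]. A call has 1 to 10 rows; each row is the pose to reach, as a shift and turn from the pose commanded when the call began, along the tool's axes at that moment; what a row does not reach only later rows make up. A row lasts 1/10 s, in which the tool goes at most 50 mm and 8.59 degrees, less where a joint would pass 70% of its speed; a pose out of reach is approached as far as the arm can. A call with a gripper value outside its range is refused whole. The fingers move at their own pace and stop on an object; the grip force is fixed at half the most. Time passes only in rows, so rows that repeat a pose let the fingers close. It gives the time, the measured TCP pose, the force, the opening and the grip force at its end, in the units of the state.
- ctrl.read_state(): the state, without advancing time (a new reading comes with each control period).
- ctrl.get_image(name): name is "side" or "top" or "wrist"; returns (picture, depth): 384x512x3 uint8, red, green, blue; 384x512 float32, mm along the optical axis (not along the pixel's ray), 0 where there is no reading.
- ctrl.calibration(name): a dict with "vfov" (degrees; the focal length in pixels is half the picture's height over the tangent of half this angle, whatever the lens; pixels are square), "cx", "cy" (the principal point, pixels), "k1" (the pictures are not rectified: a ray, as slopes to the right and down, at radius r is drawn at 1 + k1 r^2 times it, then the intrinsics apply), "extrinsics" (4x4, takes a point from camera to world coordinates); the wrist camera has in their place "mount" (4x4, takes a point from camera to tool coordinates, whose origin is the TCP and whose axes are the flange's). Camera axes: x right, y down, z forward; pixel columns grow to the right and rows downward; lengths in mm; the calibration is good to about 2 mm. A picture is of the moment at which its call begins: read the wrist's pose just before it. calibration takes no time and is no camera call.
- ctrl.finish_job(): hands the job in; it is judged then, once.
Trained networks look in the newest picture that a camera, given by its name, has taken for a name from the list of things; names that differ only in an ending like _2 or _b are one class to them, and where a whole thing is asked for, a point or a joint stands for the part that bears it (a point fixed in the world has none). Each returns a list of dicts, best first, with "confidence" (0 to 1); they miss things now and then, are a little off and sometimes report something else, mostly with a low value. They report only what shows in the picture. A call takes as long as a camera call. They do not tell look-alikes from the thing itself.
- ctrl.search_frame(camera, name): "bbox" ([left, top, right, bottom] in pixels, round what is visible of it).
- ctrl.trace(camera, name): "pixels" (384x512 bool, what is visible of it) and "bbox" ([left, top, right, bottom] in pixels, round what is visible of it).
The state is a dict: "clock": time; "qpos": joint angles; "qd": joint speeds; "tau": joint torques, N m; "eef_pos": TCP position; "tool_rot": TCP orientation; "force": force on the tool from outside, world axes, zero at the start; "torque": the same for the moment, N m; "width": finger opening in mm; "gripper_force": force on a finger pad.
Only numpy, scipy, OpenCV 4.12 (cv2) and the standard library are available. Lean on these libraries where they do the work, as an engineer would, in place of code of your own. Each camera call takes 0.05 s, during which the arm holds its last target. There are 200 camera calls.

## Working session

There is one attempt and no reset: what is moved stays moved. The work goes in short steps, Python scripts to look and compute and a tool call to move; the robot and the scene stay as the last step left them, time stands still between calls to the robot, and variables do not carry over. Pictures are saved under pics/ and viewed, at most 10 in all, crops included, and the job is handed in when it is done.

Besides the shell and the picture viewer there is one more tool, called after ">>>" as name(argument=value, ...), one argument or row to a line, values as JSON. play_rows: Moves the arm, as the interface text tells. Its arguments: {"type":"object","properties":{"targets":{"type":"array"}},"required":["targets"]}

```bash
mkdir -p pics; cat > h.py <<'E'
import numpy as np, cv2
from cell import ctrl
from scipy.spatial.transform import Rotation as R
def cam(name,st=None):
    c=ctrl.calibration(name); f=192/np.tan(np.radians(c["vfov"])/2)
    if "extrinsics" in c: T=np.array(c["extrinsics"])
    else:
        W=np.eye(4); W[:3,:3]=R.from_euler('xyz',st["tool_rot"]).as_matrix(); W[:3,3]=st["eef_pos"]; T=W@np.array(c["mount"])
    return c,f,T
def cloud(name,depth,st=None):
    c,f,T=cam(name,st)
    v,u=np.mgrid[0:384,0:512].astype(float)
    K=np.array([[f,0,c["cx"]],[0,f,c["cy"]],[0,0,1]])
    p=cv2.undistortPoints(np.stack([u.ravel(),v.ravel()],1)[:,None],K,np.array([c["k1"],0,0,0,0.]))[:,0].reshape(384,512,2)
    P=np.dstack([p*depth[...,None],depth])
    W=P@T[:3,:3].T+T[:3,3]; W[depth<=0]=np.nan
    return W
E
python3 - <<'E'
from h import *
s=ctrl.read_state();print({k:np.round(v,3) for k,v in s.items()})
ims=[]
for n in("top","side"):
    im,d=ctrl.get_image(n); W=cloud(n,d); np.savez(f"{n}.npz",im=im,W=W); ims.append(im)
    print(n,np.round(cam(n)[2][:3],2).tolist())
    for k in("pot","hob","stone_rest","wood_board","mug","lid"):
        for r in ctrl.trace(n,k)[:3]:
            m=r["pixels"]; q=W[m]; q=q[~np.isnan(q[:,0])]
            if len(q): print(n,k,round(r["confidence"],2),np.round(r["bbox"]),np.round(np.median(q,0)),np.round(np.percentile(q,[2,98],axis=0)).tolist())
cv2.imwrite("pics/a.png",cv2.resize(np.vstack(ims)[:,:,::-1],(400*1,600)) if 0 else ims[0][:,:,::-1]); cv2.imwrite("pics/b.png",ims[1][:,:,::-1])
E
```

```text
{'clock': np.float64(0.0), 'qpos': array([ 1.082,  0.629,  0.038,  1.518, -0.027,  0.996, -0.02 ]), 'qd': array([-0.   , -0.001,  0.001,  0.   ,  0.   , -0.001,  0.   ]), 'tau': array([-1.0000e-03, -5.6341e+01,  1.2260e+00, -1.9345e+01,  1.1000e-02,
        1.0000e-02, -0.0000e+00]), 'eef_pos': array([ 266.513, -592.207,  255.411]), 'tool_rot': array([-3.14 ,  0.   ,  0.423]), 'force': array([ 0.468, -0.292, -0.853]), 'torque': array([ 0.013, -0.003,  0.012]), 'gripper_force': np.float64(0.0), 'width': np.float64(85.39)}
top [[-0.01, -0.99, 0.11, 414.99], [-1.0, 0.01, 0.01, -9.37], [-0.01, -0.11, -0.99, 1299.59]]
top pot 0.94 [230. 174. 263. 221.] [537.  12.  13.] [[479.0, -35.0, 7.0], [583.0, 59.0, 74.0]]
top pot 0.93 [270.  86. 307. 129.] [ 786. -109.   10.] [[726.0, -153.0, 1.0], [830.0, -57.0, 68.0]]
top pot 0.71 [294. 251. 330. 300.] [ 315. -167.    7.] [[262.0, -208.0, 1.0], [367.0, -114.0, 68.0]]
top hob 0.78 [201. 132. 289. 244.] [575.  26.   8.] [[404.0, -93.0, 2.0], [665.0, 135.0, 242.0]]
top stone_rest 0.94 [286. 164. 350. 228.] [ 534. -189.    7.] [[449.0, -276.0, 1.0], [
[... 824 characters left out ...]
0.76 [207. 119. 314. 231.] [638.  46.  61.] [[400.0, -86.0, 3.0], [662.0, 131.0, 240.0]]
side stone_rest 0.56 [271. 165. 333. 197.] [ 520. -189.    7.] [[441.0, -276.0, 1.0], [617.0, -108.0, 12.0]]
side stone_rest 0.48 [162. 146. 179. 210.] [728. 247.  98.] [[712.0, 219.0, 7.0], [757.0, 266.0, 209.0]]
side wood_board 0.84 [188. 212. 263. 258.] [495. 265.   5.] [[426.0, 144.0, 0.0], [599.0, 320.0, 11.0]]
side mug 0.65 [217. 203. 243. 242.] [483. 233.  62.] [[431.0, 188.0, 7.0], [532.0, 259.0, 93.0]]
side mug 0.37 [163. 148. 181. 211.] [728. 246.  95.] [[712.0, 67.0, -3.0], [918.0, 265.0, 209.0]]
side lid 0.57 [207. 119. 258. 199.] [647.  36. 141.] [[632.0, -74.0, 29.0], [663.0, 130.0, 241.0]]
```

View pics/a.png

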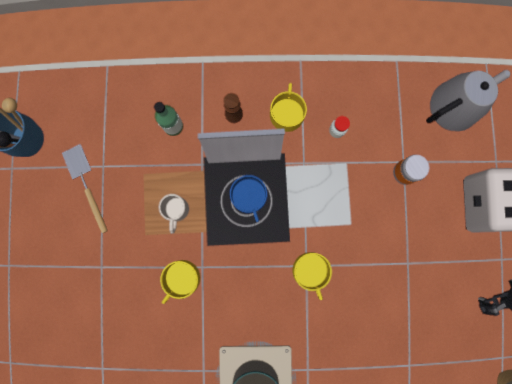

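View pics/b.png

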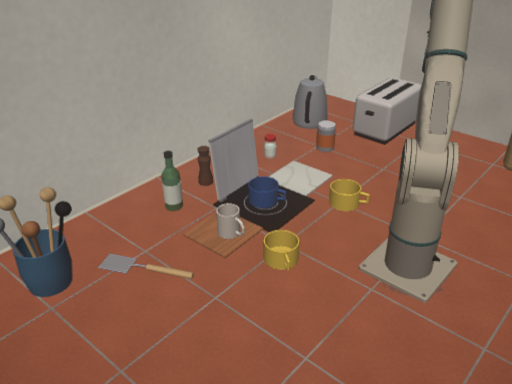

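The top view shows the blue pot at (248,195) on the hob, the stone to its right at (318,195), and the mug on the board to the left. The lid stands open at (242,147). Yellow look-alike pots are at (288,112), (180,280) and (312,272), and the mill is behind the lid at (232,107).

```bash
python3 - <<'E'
from h import *
from scipy.optimize import least_squares
print("overhang",ctrl.finger_overhang)
z=np.load("top.npz"); W=z["W"]; im=z["im"]; ctrl.get_image("top")
C={}
for k in("stone_rest","wood_board"):
    m=ctrl.trace("top",k)[0]["pixels"]; 
    m=cv2.morphologyEx(m.astype(np.uint8),cv2.MORPH_CLOSE,np.ones((3,3)))>0
    q=W[m]; q=q[np.abs(q[:,2]-7)<6]
    r=cv2.minAreaRect(q[:,:2].astype(np.float32)); C[k]=np.array(r[0]); print(k,r)
d=C["wood_board"]-C["stone_rest"]; yaw=np.arctan2(-d[0],d[1]); c=(C["wood_board"]+C["stone_rest"])/2
print("hob",c,"dist",np.hypot(*d),"yaw",yaw)
dark=(im.max(2)<45)&(np.abs(W[...,2]-6)<5)&(W[...,0]>390)&(W[...,0]<670)&(np.abs(W[...,1]-15)<150)
print("dark rect",cv2.minAreaRect(W[dark][:,:2].astype(np.float32)))
def circ(q,r0):
    f=lambda p:np.hypot(q[:,0]-p[0],q[:,1]-p[1])-r0
    return least_squares(f,q[:,:2].mean(0),loss="soft_l1",f_scale=2).x
for n in("top","side"):
    W=np.load(n+".npz")["W"]; im=np.load(n+".npz")["im"].astype(int)
    m=(im[...,2]>im[...,0]+40)&(np.abs(W[...,0]-530)<110)&(np.abs(W[...,1]-15)<110)
    q=W[m]; rim=q[q[:,2]>64]; print(n,"pot",len(rim),circ(rim,50), "far -x",q[np.argsort(q[:,0])[:8]].mean(0).round(), "zmax",np.percentile(q[:,2],99))
    if n=="side": ctrl.get_image("side")
    for r in ctrl.trace(n,"lid")[:1]:
        q=W[r["pixels"]]; q=q[(q[:,2]>45)]
        ct=q.mean(0); u,s,v=np.linalg.svd(q-ct,full_matrices=False); print(n,"lid normal",v[2].round(3),ct.round(),"res",s[2]/len(q)**.5, "top",q[q[:,2]>232].mean(0).round())
    for k in("mill","spice","oil","mug","pot"):
        for r in ctrl.trace(n,k)[:4]:
            q=W[r["pixels"]]; q=q[q[:,2]>15]
            if len(q): print(n,k,round(r["confidence"],2),np.percentile(q,[4,96],axis=0).round().tolist())
E
```

```text
overhang 25.0
stone_rest ((536.3992919921875, -190.16371154785156), (181.34690856933594, 183.71678161621094), 2.176835775375366)
wood_board ((520.2991333007812, 230.40573120117188), (181.2408447265625, 186.06849670410156), 2.3609704971313477)
hob [528.34921265  20.12100983] dist 420.87750151809325 yaw 0.038263123882901776
dark rect ((525.5902709960938, 17.758506774902344), (245.84597778320312, 228.85202026367188), 2.654965877532959)
top pot 188 [534.47032214  11.99280887] far -x [462. -10.  63.] zmax 74.84928309841497
top lid normal [-0.99  -0.037  0.134] [652.  25. 168.] res 2.610152317126445 top [664.  25. 241.]
top mill 0.71 [[757.0, 33.0, 22.0], [794.0, 75.0, 148.0]]
top spice 0.77 [[704.0, -269.0, 28.0], [744.0, -231.0, 95.0]]
top oil 0.86 [[718.0, 204.0, 34.0], [760.0, 253.0, 212.0]]
top mug 0.88 [[442.0, 187.0, 16.0], [530.0, 252.0, 93.0]]
top pot 0.97 [[257.0, -209.0, 18.0], [369.0, -112.0, 68.0]]
top pot 0.84 [[471.0, -35.0, 15.0], [583.0, 59.0, 75.0]]
top pot 0.63 [[726.0, -153.0, 18.0], [837.0, -57.0, 69.0]]
top pot 0.62 [[248.0, 155.0, 18.0], [350.0, 255.0, 69.0]]
side pot 80 [532.85482099  13.50495041] far -x [460. -10.  53.] zmax 73.70975017884308
side lid normal [-0.993 -0.032  0.116] [648.  34. 149.] res 3.7808121714753544 top [659.  32. 239.]
side mill 0.76 [[755.0, 42.0, 20.0], [788.0, 79.0, 146.0]]
side spice 0.84 [[701.0, -262.0, 19.0], [733.0, -225.0, 92.0]]
side spice 0.21 [[633.0, -70.0, 34.0], [661.0, 128.0, 240.0]]
side oil 0.96 [[714.0, 221.0, 22.0], [752.0, 265.0, 206.0]]
side mug 0.87 [[438.0, 190.0, 21.0], [530.0, 258.0, 91.0]]
side pot 0.75 [[244.0, 159.0, 18.0], [347.0, 260.0, 65.0]]
side pot 0.7 [[250.0, -211.0, 18.0], [364.0, -109.0, 66.0]]
side pot 0.37 [[633.0, -69.0, 34.0], [661.0, 128.0, 240.0]]
```

>>> play_rows(
  targets=[
    [0.4, 52.4, -52, 0, -68],
    [0.4, 52.4, -52, 0, -68],
    [0.4, 52.4, -52, 0, -68],
    [0.4, 52.4, -52, 0, -68],
    [0.4, 52.4, -52, 0, -68],
    [0.4, 52.4, -52, 0, -68],
    [0.4, 52.4, -52, 0, -68],
    [0.4, 52.4, -52, 0, -68],
    [0.4, 52.4, -52, 0, -68],
    [0.4, 52.4, -52, 0, -68],
  ],
)

```text
clock: 2.5
eef_pos: [446.4, -124.3, 256.7]
tool_rot: [3.141, 0.0, 1.609]
force: [1.3, 0.1, -0.1]
width: 51.1
gripper_force: 0.0
```

>>> play_rows(
  targets=[
    [0.4, 21.8, 9.3, 0, 0],
    [0.4, 21.8, 9.3, 0, 0],
    [0.4, 21.8, 9.3, 0, 0],
    [0.4, 21.8, 9.3, 0, 0],
    [0.4, 21.8, 9.3, 0, 0],
    [0.4, 21.8, 9.3, 0, 0],
    [0.4, 21.8, 9.3, 5, 0],
    [0.4, 21.8, 9.3, 9, 0],
    [0.4, 21.8, 9.3, 13, 0],
    [0.4, 21.8, 9.3, 13, 0],
  ],
)

```text
clock: 3.5
eef_pos: [526.7, 93.7, 122.1]
tool_rot: [-3.132, 0.002, 1.609]
force: [-1.2, -0.4, 0.2]
width: 51.1
gripper_force: 0.0
```

```bash
python3 - <<'E'
from h import *
s=ctrl.read_state();print(s["eef_pos"],s["tool_rot"],s["force"],s["width"])
im,d=ctrl.get_image("wrist");W=cloud("wrist",d,s)
m=(im[...,2].astype(int)>im[...,0].astype(int)+40); q=W[m];print(np.nanpercentile(q,[1,50,99],axis=0).round())
cv2.imwrite("pics/c.png",im[:,:,::-1])
E
```

```text
[526.69672077  93.69158298 122.08135133] [-3.13163420e+00  2.47464747e-03  1.60925252e+00] [-1.24305117 -0.39963535  0.16221961] 51.13918770857379
[[488. -34.   8.]
 [530.  13.  18.]
 [579.  85. 131.]]
```

View pics/c.png

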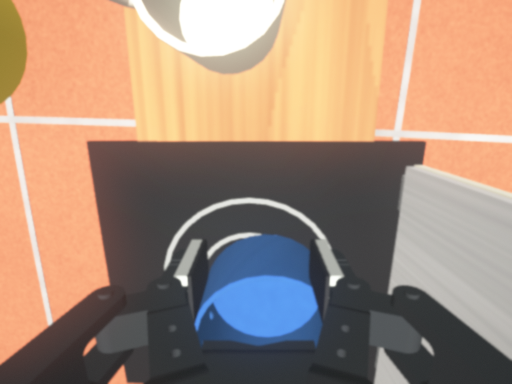

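The wrist view shows the pot centred between the fingers at about (260,300), with the mug well clear behind. I'll descend beside the pot.

>>> play_rows(
  targets=[
    [0.4, 0, 0.1, 3, 0],
    [0.4, 0, 0.1, 6, 0],
    [0.4, 0, 0.1, 8.2, 0],
    [0.4, 0, 0.1, 8.2, 0],
    [0.4, 0, 0.1, 8.2, 0],
  ],
)

```text
clock: 4.05
eef_pos: [532.8, 95.7, 46.3]
tool_rot: [3.139, -0.0, 1.609]
force: [0.3, -0.1, 1.2]
width: 51.3
gripper_force: 0.0
```

>>> play_rows(
  targets=[
    [0.4, -1, 0, 0.5, 0],
    [0.4, -1.8, 0, 0.5, 0],
    [0.4, -2.3, 0, 0.5, 0],
    [0.4, -2.7, 0, 0.5, 0],
    [0.4, -3.1, 0, 0.5, 0],
    [0.4, -3.5, 0, 0.5, 0],
    [0.4, -4, 0, 0.5, 0],
    [0.4, -4.5, 0, 0.5, 0],
    [0.4, -5, 0, 0.5, 0],
    [0.4, -5.5, 0, 0.5, 0],
  ],
)

```text
clock: 5.05
eef_pos: [534.1, 42.3, 39.8]
tool_rot: [3.14, -0.002, 1.611]
force: [0.2, 5.5, 3.0]
width: 51.3
gripper_force: 0.0
```

```bash
python3 - <<'E'
from h import *
s=ctrl.read_state();print(s["eef_pos"],s["tool_rot"],s["force"],s["width"])
im,d=ctrl.get_image("wrist");W=cloud("wrist",d,s)
m=(im[...,2].astype(int)>im[...,0].astype(int)+40); q=W[m];print(np.nanpercentile(q,[1,50,99],axis=0).round())
im,d=ctrl.get_image("top");W=cloud("top",d)
for k in ctrl.trace("top","pot"): print(k["bbox"],np.nanpercentile(W[k["pixels"]],[4,96],axis=0).round().tolist())
E
```

```text
[534.09634072  42.30690886  39.83043394] [ 3.13980654e+00 -2.39111304e-03  1.61137604e+00] [0.22849445 5.45131728 3.02697648] 51.30034389061333
[[508.  13.   7.]
 [534.  34.  45.]
 [560.  51.  87.]]
[303.8, 252.2, 329.3, 295.9] [[270.0, -208.0, 2.0], [366.0, -150.0, 68.0]]
[272.0, 86.0, 305.8, 130.1] [[727.0, -151.0, 2.0], [827.0, -62.0, 67.0]]
[254.8, 174.5, 274.2, 192.6] [[544.0, -66.0, 9.0], [584.0, -17.0, 75.0]]
[159.4, 259.0, 205.9, 301.0] [[253.0, 157.0, 1.0], [345.0, 254.0, 67.0]]
```

>>> play_rows(
  targets=[
    [0.4, -0.7, 0, 0, 0],
    [0.4, -1.4, 0, 0, 0],
    [0.4, -2.1, 0, 0, 0],
    [0.4, -2.8, 0, 0, 0],
    [0.4, -3.5, 0, 0, 0],
    [0.4, -4.2, 0, 0, 0],
    [0.4, -4.9, 0, 0, 0],
    [0.4, -5.6, 0, 0, 0],
    [0.4, -6.3, 0, 0, 0],
    [0.4, -7, 0, 0, 0],
  ],
)

```text
clock: 6.2
eef_pos: [536.0, -30.0, 39.3]
tool_rot: [-3.141, -0.0, 1.609]
force: [-0.3, 5.4, 2.8]
width: 51.2
gripper_force: 0.0
```

>>> play_rows(
  targets=[
    [0.4, -0.7, 0, 0, 0],
    [0.4, -1.4, 0, 0, 0],
    [0.4, -2.1, 0, 0, 0],
    [0.4, -2.8, 0, 0, 0],
    [0.4, -3.5, 0, 0, 0],
    [0.4, -4.2, 0, 0, 0],
    [0.4, -4.9, 0, 0, 0],
    [0.4, -5.6, 0, 0, 0],
    [0.4, -6.3, 0, 0, 0],
    [0.4, -7, 0, 0, 0],
  ],
)

```text
clock: 7.2
eef_pos: [538.8, -100.0, 39.3]
tool_rot: [-3.141, 0.0, 1.61]
force: [-0.3, 4.2, 2.3]
width: 51.2
gripper_force: 0.0
```

```bash
python3 - <<'E'
from h import *
s=ctrl.read_state();print(s["eef_pos"],s["tool_rot"],s["force"],s["width"])
im,d=ctrl.get_image("top");W=cloud("top",d)
for k in ctrl.trace("top","pot"): print(k["bbox"],np.nanpercentile(W[k["pixels"]],[4,96],axis=0).round().tolist())
E
```

```text
[538.82909993 -99.97918702  39.29719834] [-3.14138376e+00  5.38231749e-05  1.60952294e+00] [-0.31899528  4.1859091   2.31420925] 51.154724304426644
[270.5, 87.7, 303.4, 131.2] [[727.0, -150.0, 2.0], [826.0, -62.0, 66.0]]
[161.1, 262.0, 200.9, 297.9] [[256.0, 157.0, 1.0], [343.0, 253.0, 66.0]]
```

>>> play_rows(
  targets=[
    [0.4, -0.7, 0, 0, 0],
    [0.4, -1.4, 0, 0, 0],
    [0.4, -2.1, 0, 0, 0],
    [0.4, -2.7, 0, 0, 0],
    [0.4, -3.2, 0, 0, 0],
    [0.4, -3.5, 0, 0, 0],
    [0.4, -3.6, 0, 0, 0],
    [0.4, -3.2, 0, 0, 0],
    [0.4, -2, 0, 0, 0],
    [0.4, 1, 0, 0, 0],
  ],
)

```text
clock: 8.3
eef_pos: [538.5, -91.8, 39.3]
tool_rot: [3.141, 0.003, 1.605]
force: [0.4, 0.8, -0.4]
width: 51.4
gripper_force: 0.0
```

>>> play_rows(
  targets=[
    [0.7, 1, 0, -4, 0],
    [1, 1, 0, -8, 0],
    [1, 1, 0, -13, 0],
    [1, 1, 0, -18, 0],
    [1, 1, 0, -23, 0],
    [1, 1, 0, -29, 0],
    [1, 1, 0, -29, 0],
    [1, 1, 0, -29, 0],
    [1, 1, 0, -29, 0],
  ],
)

```text
clock: 9.2
eef_pos: [537.2, -79.0, 328.1]
tool_rot: [-3.139, 0.0, 1.61]
force: [-0.2, -0.1, -0.5]
width: -0.1
gripper_force: 0.0
```

```bash
python3 - <<'E'
from h import *
s=ctrl.read_state();print(s["eef_pos"],s["tool_rot"],s["force"],s["width"])
im,d=ctrl.get_image("wrist");W=cloud("wrist",d,s)
m=(im[...,2].astype(int)>im[...,0].astype(int)+40); q=W[m];q=q[np.nan_to_num(q[:,2])>60]
if len(q): print(np.nanpercentile(q,[1,50,99],axis=0).round(),len(q))
cv2.imwrite("pics/d.png",im[:,:,::-1])
im,d=ctrl.get_image("top");W=cloud("top",d)
for k in ctrl.trace("top","pot"): print(k["bbox"],np.nanpercentile(W[k["pixels"]],[4,96],axis=0).round().tolist())
E
```

```text
[537.22271952 -79.00819775 328.09204436] [-3.13942036e+00  2.02814958e-04  1.61015698e+00] [-0.22843011 -0.07255038 -0.46744782] -0.14267003802543418
[[ 470. -216.   60.]
 [ 529. -162.   69.]
 [ 593.  -71.  311.]] 686
[158.8, 259.5, 205.1, 301.3] [[254.0, 158.0, 1.0], [348.0, 255.0, 67.0]]
[270.0, 87.0, 308.1, 126.3] [[733.0, -153.0, 2.0], [827.0, -59.0, 68.0]]
```

View pics/d.png

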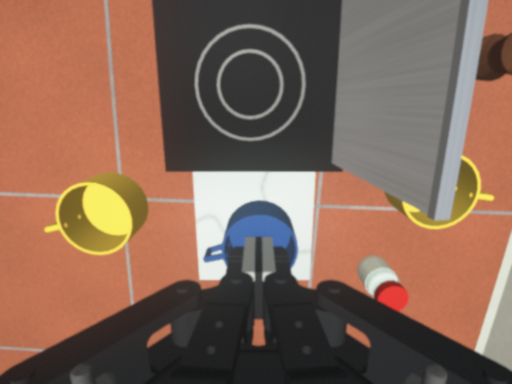

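The wrist view shows the pot upright on the pale slab at (260,240). Next I'll move over and behind the lid, then check the pot with the top camera.

>>> play_rows(
  targets=[
    [1, 2.4, 4.3, 0, 0],
    [1, 4.8, 8.6, 0, 0],
    [1, 7.2, 12.9, 0, 0],
    [1, 9.6, 17.2, 0, 0],
    [1, 9.6, 17.2, 0, 0],
    [1, 9.6, 17.2, 0, 0],
    [1, 9.6, 17.2, 3, 0],
    [1, 9.6, 17.2, 7, 0],
    [1, 9.6, 17.2, 10.5, 0],
    [1, 9.6, 17.2, 10.5, 0],
  ],
)

```text
clock: 10.35
eef_pos: [702.3, 20.6, 219.1]
tool_rot: [-3.131, 0.002, 1.608]
force: [-0.6, -0.2, 0.3]
width: 0.0
gripper_force: 0.0
```

```bash
python3 - <<'E'
from h import *
s=ctrl.read_state();print(s["eef_pos"],s["tool_rot"],s["force"],s["width"])
im,d=ctrl.get_image("top");W=cloud("top",d)
m=(im[...,2].astype(int)>im[...,0].astype(int)+40)&(np.abs(W[...,1]+190)<90)&(np.abs(W[...,0]-536)<110)&(W[...,2]>60);q=W[m]
print("rim",np.percentile(q,[1,50,99],axis=0).round().tolist(),len(q))
cv2.imwrite("pics/e.png",cv2.resize(im[60:280,130:400,::-1],None,fx=2.4,fy=2.4))
ims,ds=ctrl.get_image("side"); cv2.imwrite("pics/f.png",cv2.resize(ims[60:300,140:400,::-1],None,fx=2.4,fy=2.4))
im,d=ctrl.get_image("wrist");W=cloud("wrist",d,s)
g=W[(W[...,2]>190)&(W[...,2]<250)&(W[...,0]>640)&(W[...,0]<690)&(np.abs(W[...,1]-24)>35)&(np.abs(W[...,1]-24)<100)];print("lid top from wrist",len(g),np.percentile(g,[2,50,98],axis=0).round().tolist() if len(g) else 0)
E
```

```text
[702.28002265  20.62388427 219.13829697] [-3.13132205e+00  2.10525922e-03  1.60838737e+00] [-0.62783544 -0.19054086  0.30660704] 0.03773056323072427
rim [[477.0, -244.0, 61.0], [562.0, -220.0, 70.0], [593.0, -179.0, 97.0]] 98
lid top from wrist 12304 [[652.0, 61.0, 194.0], [660.0, 95.0, 235.0], [664.0, 122.0, 237.0]]
```

View pics/e.png

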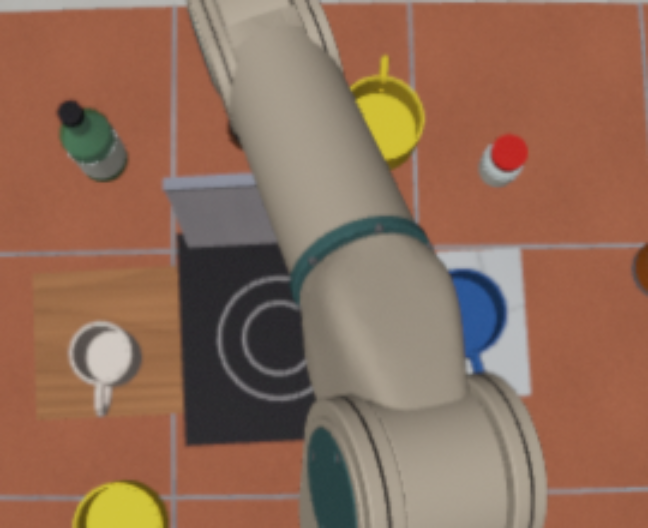

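View pics/f.png

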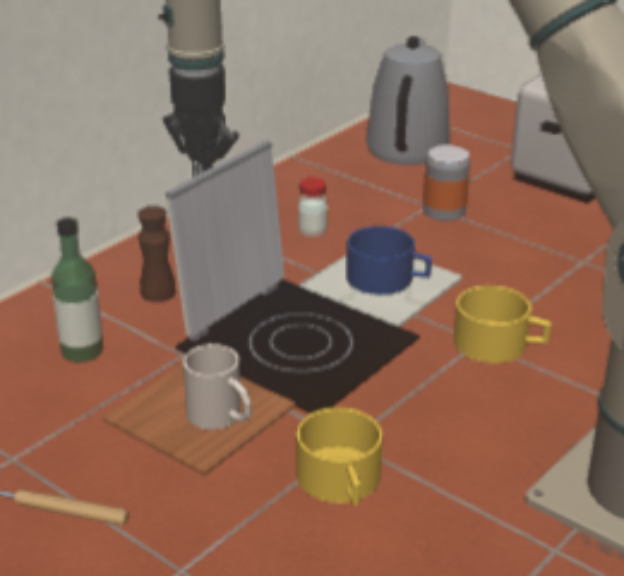

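The pot stands fully on the slab: its right edge is at y=-244, so its centre is about -192. The gripper is behind the lid at side-picture (205,150). I'll start the push.

>>> play_rows(
  targets=[
    [1, 0, -0.5, 0, 0],
    [1, 0, -1, 0, 0],
    [1, 0, -1.4, 0, 0],
    [1, 0, -1.8, 0, 0],
    [1, 0, -2.2, 0, 0],
    [1, 0, -2.7, 0, 0],
    [1, 0, -3.2, 0, 0],
    [1, 0, -3.7, 0, 0],
    [1, 0, -4.2, 0, 0],
    [1, 0, -4.7, 0, 0],
  ],
)

```text
clock: 11.5
eef_pos: [661.4, 21.6, 226.8]
tool_rot: [3.135, -0.0, 1.609]
force: [4.2, 0.7, 8.8]
width: -0.3
gripper_force: 4.9
```

```bash
cat > l.py <<'E'
from h import *
s=ctrl.read_state();print(np.round(s["eef_pos"],1),np.round(s["tool_rot"],3),np.round(s["force"],1))
for n in("side",):
    im,d=ctrl.get_image(n);W=cloud(n,d)
    g=W[(W[...,1]>75)&(W[...,1]<122)&(W[...,2]>25)&(W[...,0]>400)&(W[...,0]<690)&(im.max(2)<=255)]
    g=g[g[:,2]>30]
    a=np.arctan2(g[:,2]-22,643-g[:,0]); rr=np.hypot(g[:,2]-22,643-g[:,0]); k=(rr>100)&(rr<235)
    print(n,"angle",np.median(a[k]),"rmax",np.percentile(rr[k],98),k.sum())
E
python3 l.py
```

```text
[661.4  21.6 226.8] [ 3.135 -0.     1.609] [4.2 0.7 8.8]
side angle 1.4801535844655767 rmax 222.66760328963122 344
```

>>> play_rows(
  targets=[
    [1, 0, 1, -0.5, 0],
    [1, 0, 2, -1, 0],
    [1, 0, 3.5, -2, 0],
    [1, 0, 3.5, -2, 0],
  ],
)

```text
clock: 11.95
eef_pos: [695.3, 23.0, 244.9]
tool_rot: [3.14, -0.0, 1.609]
force: [0.1, -0.1, 0.5]
width: 0.1
gripper_force: 0.0
```

```bash
python3 l.py; python3 - <<'E'
from h import *
print(ctrl.read_state()["qpos"].round(3))
cv2.imwrite("pics/g.png",cv2.resize(ctrl.get_image("side")[0][60:260,160:330,::-1],None,fx=3,fy=3))
E
```

```text
[695.3  23.  244.9] [ 3.14  -0.     1.609] [ 0.1 -0.1  0.5]
side angle 1.474722500905088 rmax 223.2751829109486 348
[ 0.152  0.737 -0.423  1.381  0.316  1.091 -0.282]
```

View pics/g.png

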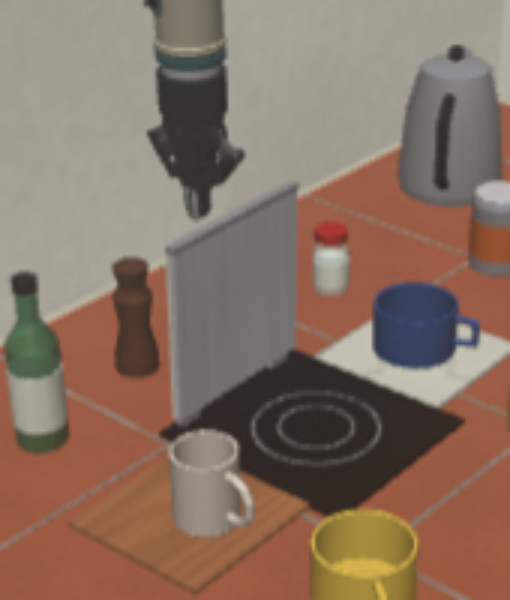

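The lid is now just past upright, and the open linkage was catching its edge. I'll turn the gripper 90° so the linkage lies along the hinge line.

>>> play_rows(
  targets=[
    [1, 0, 3.5, -2, 8.5],
    [1, 0, 3.5, -2, 17],
    [1, 0, 3.5, -2, 25.5],
    [1, 0, 3.5, -2, 34],
    [1, 0, 3.5, -2, 42.5],
    [1, 0, 3.5, -2, 51],
    [1, 0, 3.5, -2, 59.5],
    [1, 0, 3.5, -2, 68],
    [1, 0, 3.5, -2, 76.5],
    [1, 0, 3.5, -2, 85],
  ],
)

```text
clock: 13.05
eef_pos: [727.6, 24.0, 263.3]
tool_rot: [-3.141, 0.003, 0.12]
force: [0.2, -0.6, 0.0]
width: 0.3
gripper_force: 0.0
```

>>> play_rows(
  targets=[
    [1, -1.5, -0.1, 1, 5],
    [1, -3, -0.2, 2, 5],
    [1, -4.5, -0.4, 3.2, 5],
    [1, -6, -0.5, 3.2, 5],
    [1, -7, -0.6, 3.2, 5],
    [1, -7.5, -0.6, 3.2, 5],
    [1, -8, -0.7, 3.2, 5],
    [1, -8.5, -0.7, 3.2, 5],
    [1, -9, -0.7, 3.2, 5],
  ],
)

```text
clock: 13.95
eef_pos: [639.5, 20.2, 232.3]
tool_rot: [-3.141, -0.002, 0.039]
force: [5.2, 1.4, -2.4]
width: -0.1
gripper_force: 2.2
```

```bash
python3 l.py
```

```text
[639.5  20.2 232.3] [-3.141e+00 -2.000e-03  3.900e-02] [ 5.2  1.4 -2.4]
side angle 1.4015801619928387 rmax 223.59953881382674 330
```

>>> play_rows(
  targets=[
    [1, -1.1, 0, 0.4, 0],
    [1, -1.9, 0, 0.6, 0],
    [1, -2.7, 0, 0.9, 0],
    [1, -3.4, 0, 1.0, 0],
    [1, -4.2, 0, 1.2, 0],
    [1, -5.0, 0, 1.5, 0],
    [1, -5.7, 0, 1.8, 0],
    [1, -6.4, 0, 2.1, 0],
    [1, -7.1, 0, 2.5, 0],
    [1, -7.1, 0, 2.5, 0],
  ],
)

```text
clock: 15.0
eef_pos: [565.9, 16.9, 206.4]
tool_rot: [3.141, 0.004, 0.039]
force: [0.2, 0.4, -0.6]
width: -0.3
gripper_force: 0.0
```

```bash
python3 l.py
```

```text
[565.9  16.9 206.4] [3.141 0.004 0.039] [ 0.2  0.4 -0.6]
side angle 0.9901750337360616 rmax 229.05888486625608 186
```

>>> play_rows(
  targets=[
    [1, -0.5, 0, 0.3, 0],
    [1, -1.1, 0, 0.7, 0],
    [1, -1.8, 0, 1.1, 0],
    [1, -2.4, 0, 1.6, 0],
    [1, -3.0, 0, 2.1, 0],
    [1, -3.6, 0, 2.7, 0],
    [1, -4.2, 0, 3.2, 0],
    [1, -4.7, 0, 3.8, 0],
    [1, -5.2, 0, 4.4, 0],
    [1, -5.7, 0, 5.0, 0],
  ],
)

```text
clock: 16.05
eef_pos: [510.3, 14.8, 156.7]
tool_rot: [3.142, 0.001, 0.039]
force: [0.3, -0.6, 3.6]
width: 0.2
gripper_force: 1.5
```

```bash
python3 l.py
```

```text
[510.3  14.8 156.7] [3.142e+00 1.000e-03 3.900e-02] [ 0.3 -0.6  3.6]
side angle 0.6384131825824786 rmax 229.13721065204308 131
```

>>> play_rows(
  targets=[
    [1, -0.6, 0, 0.7, 0],
    [1, -1.0, 0, 1.3, 0],
    [1, -1.5, 0, 2.0, 0],
    [1, -1.8, 0, 2.7, 0],
    [1, -2.2, 0, 3.4, 0],
    [1, -2.5, 0, 4.2, 0],
    [1, -2.8, 0, 4.9, 0],
    [1, -3.0, 0, 5.6, 0],
    [1, -3.2, 0, 6.3, 0],
    [1, -3.4, 0, 6.9, 0],
  ],
)

```text
clock: 17.1
eef_pos: [477.0, 13.5, 87.7]
tool_rot: [-3.142, 0.0, 0.039]
force: [2.7, 0.3, 1.6]
width: 0.0
gripper_force: 1.2
```

>>> play_rows(
  targets=[
    [1, 0, 0, 0.4, 0],
    [1, -0.1, 0, 0.8, 0],
    [1, -0.1, 0, 1.2, 0],
    [1, -0.2, 0, 1.6, 0],
    [1, -0.2, 0, 1.9, 0],
    [1, -0.3, 0, 2.2, 0],
    [1, -0.3, 0, 2.5, 0],
    [1, -0.3, 0, 2.7, 0],
    [1, -0.3, 0, 2.9, 0],
    [1, -0.3, 0, 3.0, 0],
  ],
)

```text
clock: 18.1
eef_pos: [474.1, 13.3, 58.1]
tool_rot: [3.142, 0.0, 0.039]
force: [-2.3, 0.4, 1.8]
width: 0.1
gripper_force: 1.2
```

```bash
python3 - <<'E'
from h import *
s=ctrl.read_state();print(s["eef_pos"],s["force"])
for n in("side","top"):
    im,d=ctrl.get_image(n);W=cloud(n,d)
    g=W[(W[...,1]>70)&(W[...,1]<118)&(W[...,0]>430)&(W[...,0]<640)&(W[...,2]>12)&(W[...,2]<80)]
    p=np.polyfit(g[:,0],g[:,2],1); print(n,len(g),"slope",p[0],"z at edge",np.polyval(p,425),"z at hinge",np.polyval(p,640))
E
```

```text
[474.0656094   13.27265987  58.11979841] [-2.26620113  0.43960983  1.79280577]
side 506 slope -0.02679604825440196 z at edge 34.91613926354683 z at hinge 29.15498888885041
top 872 slope -0.027924813587586216 z at edge 34.62083348619551 z at hinge 28.616998564864474
```

>>> play_rows(
  targets=[
    [1, 0, 0, 0.1, 0],
    [1, 0, 0, 0.2, 0],
    [1, 0, 0, 0.3, 0],
    [1, 0, 0, 0.4, 0],
    [1, 0, 0, 0.5, 0],
    [1, 0, 0, 0.55, 0],
    [1, 0, 0, 0.6, 0],
    [1, 0, 0, 0.6, 0],
  ],
)

```text
clock: 19.0
eef_pos: [474.8, 13.4, 53.0]
tool_rot: [3.142, -0.001, 0.039]
force: [-1.7, -0.1, 10.3]
width: 0.3
gripper_force: 5.1
```

>>> play_rows(
  targets=[
    [1, 0, 0, 0.05, 0],
    [1, 0, 0, 0.1, 0],
    [1, 0, 0, 0.1, 0],
  ],
)

```text
clock: 19.3
eef_pos: [474.8, 13.4, 52.9]
tool_rot: [3.142, -0.002, 0.039]
force: [-1.8, -0.7, 21.5]
width: 0.0
gripper_force: 10.8
```

At the stop: the force rises with no further motion. I'll retreat slowly straight up.

>>> play_rows(
  targets=[
    [1, 0, 0, -0.2, 0],
    [1, 0, 0, -0.6, 0],
    [1, 0, 0, -1.5, 0],
    [1, 0, 0, -4, 0],
    [1, 0, 0, -8, 0],
    [1, 0, 0, -13, 0],
    [1, 0, 0, -18, 0],
    [1, 0, 0, -22, 0],
    [1, 0, 0, -22, 0],
    [1, 0, 0, -22, 0],
  ],
)

```text
clock: 20.3
eef_pos: [474.3, 13.3, 272.4]
tool_rot: [-3.142, -0.002, 0.039]
force: [1.2, 0.7, -0.5]
width: 0.1
gripper_force: 0.0
```

```bash
python3 - <<'E'
from h import *
s=ctrl.read_state();print(s["eef_pos"],s["force"])
for n in("side","top"):
    im,d=ctrl.get_image(n);W=cloud(n,d)
    g=W[(W[...,1]>70)&(W[...,1]<118)&(W[...,0]>430)&(W[...,0]<640)&(W[...,2]>12)&(W[...,2]<80)]
    p=np.polyfit(g[:,0],g[:,2],1); print(n,len(g),"slope",p[0],"z at edge",np.polyval(p,425))
    if n=="side": cv2.imwrite("pics/i.png",cv2.resize(im[60:300,140:400,::-1],None,fx=2.4,fy=2.4))
E
```

```text
[474.27311358  13.33479894 272.38423686] [ 1.18205966  0.71505912 -0.51446854]
side 515 slope 0.0022668977533714264 z at edge 28.709995960214282
top 312 slope 0.000532251406849839 z at edge 28.55325763773381
```

View pics/i.png

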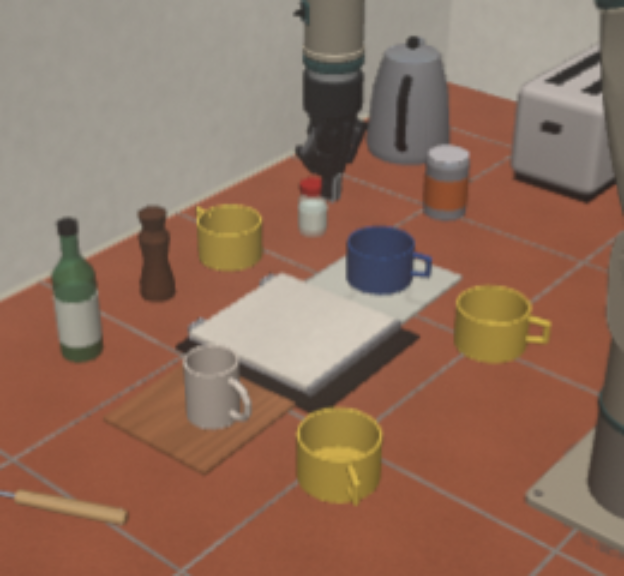

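The side view shows the lid lying level at (295,330), the pot upright on the slab at (380,262), and the arm clear of everything.

```bash
python3 -c "
from cell import ctrl
print(ctrl.finish_job())"
```

```text
the job is handed in; nothing more can be done
None
```

The job is handed in: the blue pot stands upright with its whole base on the pale stone slab, and the lid was eased down fully shut (level to within 0.15°); nothing else was seen to move, and it took about 20 s.

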